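# Fit the flat-bar socket to the bar twister

### The arm

A 6-joint arm with a two-finger parallel gripper is mounted at the origin on the work surface. World frame = base frame: x ahead of the robot, y to its left, z up, the work surface at z = 0. Lengths are in mm, angles in degrees, forces in N, time in s.
With the tool pointing down it reaches from about 300 to 750 mm from the base axis. Payload 8.5 kg.
Tool frame: the origin (TCP) lies at the very end of the fingers, on their centre line; the grasp point (between the pads) lies arm.grip_point_offset behind it (arm.grip_point_offset is the distance from the TCP to the grasp point, in mm); z points along the fingers, y is the direction in which the jaws open and shut (so a half turn about z gives the same grasp; the last joint's range is limited). The gripper opens to 88 mm and grips with 3 to 60 N. Pads are 18 mm wide; open, the fingers measure 123 mm over their backs; the gripper's body (75 mm by 187 mm) begins 45 mm behind the grasp point.
Start: joints at [63.81, 21.807, 74.336, -0, 83.858, -12.336], TCP at [131.69, 533.983, 238.748] pointing down, gripper open.
Joint ranges: [-178.18, 178.18], [-50.72, 133.34], [12.68, 142.11], [-81.47, 261.47], [9.98, 163.14], [-165.26, 165.26]. Speed limits (degrees/s): [136.94, 136.94, 180, 180, 180, 180].

### API

Orientations are given as [roll, pitch, yaw] about the fixed x, y, z axes, in that order (R = Rz(yaw) Ry(pitch) Rx(roll)).
In Python, from rig import arm, imaging, job gives the robot as it stands.
- The arm moves only by the tool servo_tool, never from a script. Its argument "rows" is text: rows parted by semicolons, each of 4 numbers parted by spaces: the shift along the tool's x, y, z in mm, then the turn about the tool's z in degrees. A call has 1 to 10 rows; each row is the pose to reach, as a shift and turn from the pose measured when the call began, along the tool's axes at that moment; what a row does not reach only later rows make up. A row lasts 1/12 s, in which the tool goes at most 41.7 mm and 7.16 degrees, less where a joint would pass 70% of its speed; a pose out of reach is approached as far as the arm can. A call with a gripper value outside its range is refused whole. "claw" is the closure, from 0 (fully open) to 1 (shut), set as the call begins (left out, the last holds). The fingers move at their own pace and stop on an object; "grip_force" is the grip in N (left out, the last holds). Time passes only in rows, so rows that repeat a pose let the fingers close. It gives the time, the measured TCP pose, the force and the opening at its end, in the units of the state.
- arm.read_state(): the state, without advancing time (a new reading comes with each control period).
- imaging.read_camera(name): name is "side" or "top" or "wrist"; returns the picture (400x640x3 uint8, red, green, blue); there is no depth.
- imaging.calibration(name): a dict with "K" (3x3 intrinsics, pixels), "R" (3x3) and "t" (3): a world point X has camera coordinates R X + t; the wrist camera has in their place "hand_eye" (4x4, takes a point from camera to tool coordinates, whose origin is the TCP and whose axes are the flange's). Camera axes: x right, y down, z forward; pixel columns grow to the right and rows downward; lengths in mm; the calibration is good to about 2 mm. A picture is of the moment at which its call begins: read the wrist's pose just before it. calibration takes no time and is no camera call.
- job.hand_in(): hands the job in, once; it reports no verdict.
The state is a dict: "t": time; "joint_pos": joint angles; "joint_velocities": joint speeds; "joint_efforts": joint torques, N m; "tool_pos": TCP position; "ee_rot": TCP orientation; "force": force on the tool from outside, world axes, zero at the start; "ft_torque": the same for the moment, N m; "grip_width": finger opening in mm.
Only numpy, scipy, OpenCV 4.12 (cv2) and the standard library are available. Lean on these libraries where they do the work, as an engineer would, in place of code of your own. Each camera call takes 0.05 s, during which the arm holds its last target.

### The job

Turn the parts carousel by its bar until the flat-bar socket (the piece with the oblong boss) comes out from under the clear cover, and take it out. Fit it, boss up, on the spindle of the green bar twister: turn it while pressing lightly until its keyways find the keys and it drops fully home on the seat. Leave the other two pieces in the carousel and do not disturb the other things on the bench.

Things in the scene. Friction and masses are not known exactly. Their poses are not given: they have to be found in the camera images.
- socket_mid (a point): Centre (half-way up) of the flat-bar socket: plain steel, 48 mm high, 0.3 to 0.6 kg, upright (z up) in a carousel bay. Lower 24 mm: a 60 mm disc with two flats, 40 mm wide over them. Upper 24 mm: oblong boss 50 x 30 mm with an oblong 34 x 22 mm recess. x is the long way of disc and boss, y the short way. Its boss is gripped 50 mm wide (along x) or 30 mm wide (along y).
- socket: The same socket, origin under its centre, same axes. A 22 mm bore with two opposite keyways (9.5 mm wide, 33 mm across both, along x) goes right through, so it fits in two positions half a turn apart. In the bay, fingers have room only at the boss's ends (grip along x); between the twister's cheeks only a grip along y has room: stand it on the bench to change the grip.
- roundpiece_mid (a point): Centre of another piece in the carousel: same disc, but a round boss of 38 mm diameter. Not wanted; stays in its bay, a quarter turn from the socket's bay.
- squarepiece_mid (a point): Centre of another piece in the carousel: same disc, but a nearly square boss, 38 x 34 mm. Not wanted; stays in its bay, a quarter turn from the socket's bay.
- carousel: Fixed base of the carousel, origin on the bench at the turning axis, z up. A clear cover, its top 82 mm above the bench, spans x from -38 to +135 mm and y within 120 mm in this frame, with a 48 mm square hole for the turning bar; a rail on two posts, 88 mm high, at x = 130 mm. A piece can be lifted out only on the uncovered side, towards -x.
- open_bay (a point): Middle of the uncovered place, on the carousel base, 80 mm from the axis on its -x side and 42 mm above the bench: the socket's centre comes here when its bay is turned fully out (the socket's x then lies along the base's y).
- turn_bar (a point): Centre of the turning bar on the carousel's axis: black, 56 mm long (x, turns with the rotor), 14 mm wide (y), 90 to 122 mm above the bench. The rotor (radius 118 mm) turns either way about z, at most half a turn is needed, and stays where left. Four bays, middles 80 mm from the axis; floors 18 mm above the bench; walls 44 mm high, 7 mm from the boss's long sides.
- twister: Fixed green bar twister, origin on the bench below the spindle axis, z up: block 160 (x) x 150 (y) x 42 mm, motor along x from 78 to 178 mm, 68 mm high. Two upright cheeks at y = +33 to +41 and -33 to -41 mm (66 mm apart), 52 mm long in x, up to 120 mm above the bench.
- seat (a point): Centre of the round seat (58 mm diameter), 50 mm above the bench, axes as twister. When home the socket's underside rests on it and the socket's centre is 24 mm above it. The fixed spindle stands on it.
- spindle_tip (a point): Top of the fixed spindle, 36 mm above the seat, bevelled, 20 mm diameter (axes as twister). Its lower 20 mm carry two opposite keys, 7 mm wide, 30 mm across both. The socket slides over the plain top 16 mm at any angle, rests on the keys, and drops 20 mm when its keyways meet them (play +/-0.09 rad). The keys lie along y of the twister to within 0.35 rad either way; this angle is not reported.
- hammer: Bystander: hammer lying on the bench, handle along its x, about 300 mm long.
- tin: Bystander: steel tin, 60 mm diameter, 75 mm high, origin under its centre.
- offcut: Bystander: dark steel offcut 70 x 30 x 30 mm, origin under its centre, long way x.
- collar: Bystander: steel ring 40 mm diameter, 12 mm high, origin under its centre.
- brush: Bystander: brush lying along its x.
- jar: Bystander: jar 68 mm diameter, 90 mm high.
There are look-alikes about, which are no part of the job. What is shaped like the part that bears squarepiece_mid but black or purple is not meant.

How it is judged (in metres and radians):
At the end, for the whole second after the job is handed in: The socket stands boss up on the twister's seat, fully dropped over the keys (centre 21 to 28 mm above the seat, within 4 mm of its axis, tilted under 0.08 rad), released and at rest; the round and square pieces still lie down in their carousel bays (within 95 mm of its axis, centres below 55 mm) (horizontal distance between socket_mid and seat below 0.004 m and z of socket_mid in the frame of seat between 0.021 and 0.028 m and angle between socket_mid's own z axis and vertical below 0.08 rad and linear speed of socket below 0.02 m/s and horizontal distance between each of roundpiece_mid, squarepiece_mid and carousel below 0.095 m and height (world z) of each of roundpiece_mid, squarepiece_mid below 0.055 m); the robot touches nothing.
It fails at once if another thing on the bench is disturbed (hammer, tin, offcut, collar, brush or jar moved more than 30 mm) (distance of any of hammer, tin, offcut, collar, brush, jar from where it was at the start of the episode above 0.03 m).
It also fails if it takes over 72 s, if anything falls off the work surface, if the arm or the gripper's body presses on something with over 40 N, if the wrist force passes 120 N, or if a joint passes its speed limit or range.

## Working session

There is one attempt and no reset: what is moved stays moved. The work goes in short steps, Python scripts to look and compute and a tool call to move; the robot and the scene stay as the last step left them, time stands still between calls to the robot, and variables do not carry over. Pictures are saved under pics/ and viewed, and the job is handed in when it is done.

Besides the shell and the picture viewer there is one more tool, called after ">>>" in YAML: its name, and indented under it one key for each argument. servo_tool: Moves the arm, as the interface text tells. Its arguments: {"type":"object","properties":{"rows":{"type":"string"},"claw":{"type":"number"},"grip_force":{"type":"number"}},"required":["rows"]}

```bash
mkdir -p pics; ls; cat > h.py <<'E'
import numpy as np, cv2
from rig import arm, imaging, job
def snap(n,f):
    im=imaging.read_camera(n); cv2.imwrite('pics/'+f,cv2.cvtColor(im,cv2.COLOR_RGB2BGR)); np.save('pics/'+f+'.npy',im); return im
E
python3 - <<'E'
from h import *
s=arm.read_state(); print(s); print(arm.grip_point_offset)
for n in ['side','top','wrist']:
    snap(n,n+'0.png'); c=imaging.calibration(n); print(n,{k:np.round(v,4).tolist() for k,v in c.items() if k in('K','R','t','hand_eye')})
E
```

```text
pics
{'t': 0.0, 'joint_pos': array([ 6.38077208e+01,  2.18402098e+01,  7.43847565e+01, -1.39919992e-04,
        8.38556211e+01, -1.23377905e+01]), 'joint_velocities': array([ 0.04509978, -0.03066002, -0.00456719, -0.00643538, -0.09183242,
       -0.06833797]), 'joint_efforts': array([ 2.00000122e-04, -4.37937820e+01, -2.24558437e+01,  7.13564479e-02,
        3.52505408e-02, -1.20776022e-04]), 'tool_pos': array([131.59952801, 533.74272173, 238.14505334]), 'ee_rot': array([-1.79921244e+02, -1.70836064e-02,  1.66145515e+02]), 'force': array([ 0.16946103, -0.78807051,  0.08800608]), 'ft_torque': array([ 0.02352367, -0.03538553, -0.01632271]), 'grip_width': 88.4972467720032}
18.700000000000003
side {'K': [[429.1765, 0.0, 326.4207], [0.0, 429.1765, 202.6207], [0.0, 0.0, 1.0]], 'R': [[0.9795, -0.2004, -0.0184], [-0.1549, -0.6925, -0.7046], [0.1285, 0.693, -0.7094]], 't': [-521.1355, 156.161, 1324.0316]}
top {'K': [[435.3394, 0.0, 324.0329], [0.0, 435.3394, 201.7612], [0.0, 0.0, 1.0]], 'R': [[0.0286, -0.9996, -0.0087], [-0.9953, -0.0277, -0.093], [0.0928, 0.0114, -0.9956]], 't': [4.8207, 568.7575, 1612.4207]}
wrist {'K': [[329.3633, 0.0, 318.7023], [0.0, 329.3633, 197.2863], [0.0, 0.0, 1.0]], 'hand_eye': [[0.0, -0.9494, -0.314, 82.3503], [1.0, 0.0001, -0.0002, 0.1021], [0.0002, -0.314, 0.9494, -145.8321], [0.0, 0.0, 0.0, 1.0]]}
```

View pics/side0.png

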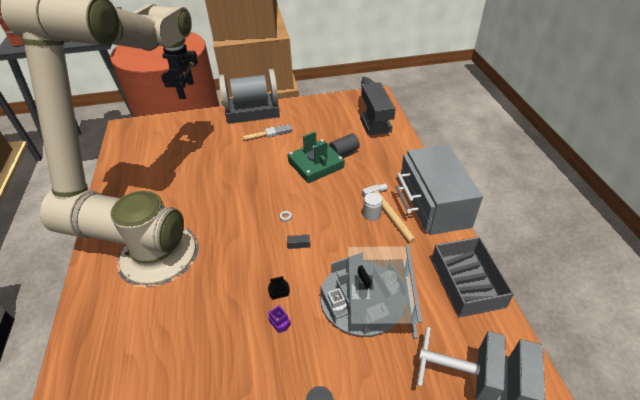

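View pics/top0.png

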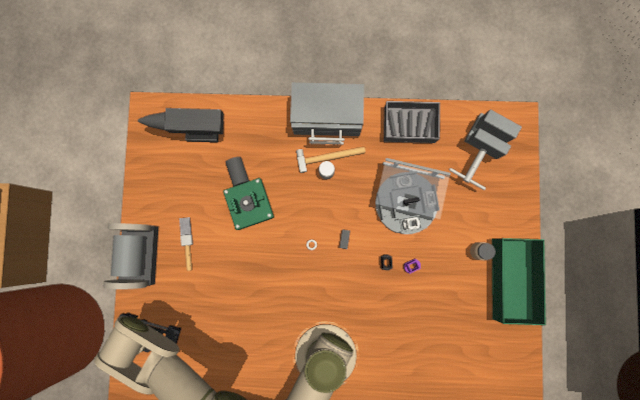

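View pics/wrist0.png

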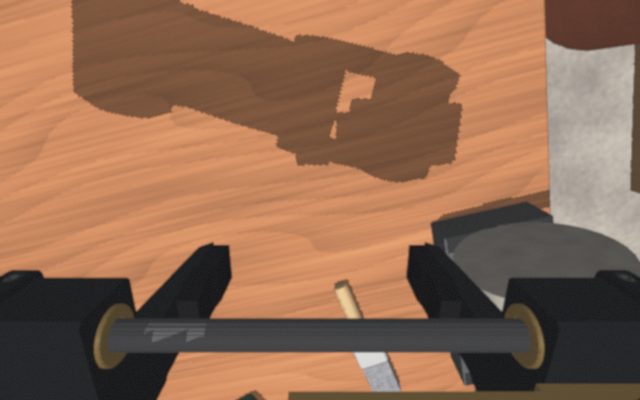

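The side view shows the twister around (316,158), the carousel around (365,295) and the dark offcut at (298,242). In the top view the twister is near (247,202) and the carousel near (408,203). I'll zoom in on both.

```bash
python3 - <<'E'
import cv2,numpy as np
t=cv2.imread('pics/top0.png'); s=cv2.imread('pics/side0.png')
a=cv2.resize(t[150:246,365:461],None,fx=6,fy=6,interpolation=cv2.INTER_CUBIC)
cv2.imwrite('pics/z1.png',a)
cv2.imwrite('pics/z2.png',cv2.resize(s[235:345,310:430],None,fx=5,fy=5,interpolation=cv2.INTER_CUBIC))
b=cv2.resize(t[150:240,205:295],None,fx=4.4,fy=4.4,interpolation=cv2.INTER_CUBIC)
c=cv2.resize(s[120:190,275:365],None,fx=4.4,fy=4.4,interpolation=cv2.INTER_CUBIC)
o=np.zeros((400,800,3),np.uint8);o[:b.shape[0],:b.shape[1]]=b;o[:c.shape[0],400:400+c.shape[1]]=c
cv2.imwrite('pics/z3.png',o)
E
```

```text
(no output)
```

View pics/z1.png

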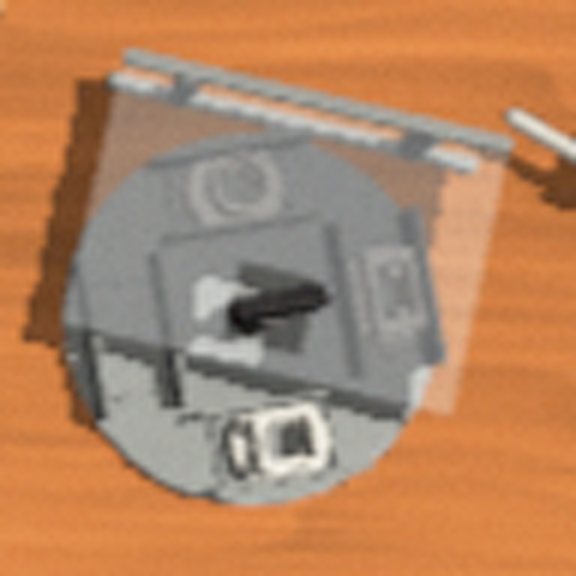

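View pics/z2.png

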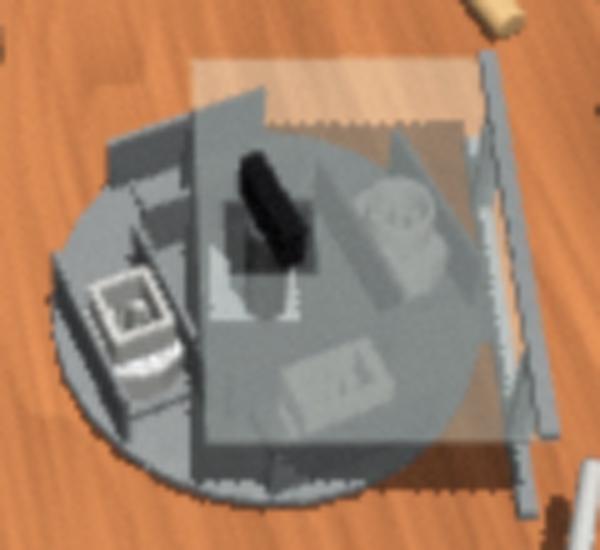

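View pics/z3.png

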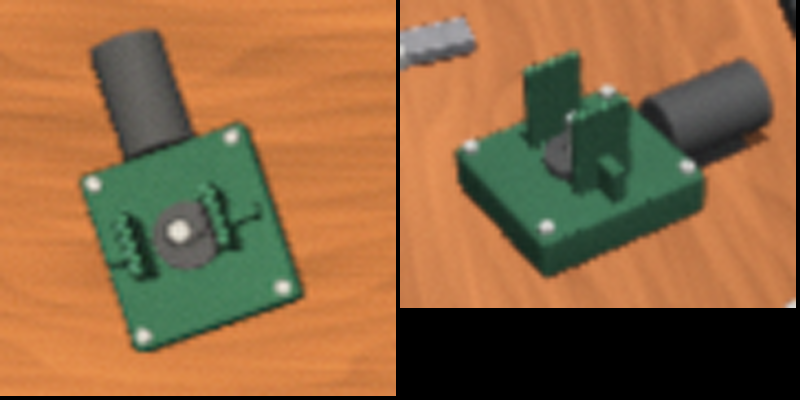

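The top view zoom shows the square piece at the open side, the round piece opposite it and the socket a quarter turn to the right (-y). The rotor therefore needs about -90° about z. Next I'll measure coarse positions.

```bash
cat >> h.py <<'E'
from scipy.spatial.transform import Rotation as Rn
def cam(n,state=None):
    c=imaging.calibration(n); K=np.array(c['K'])
    if n!='wrist': R=np.array(c['R']);t=np.array(c['t']); return K,R,t
    H=np.array(c['hand_eye']); Rt=Rn.from_euler('xyz',state['ee_rot'],degrees=True).as_matrix()
    Rwc=Rt@H[:3,:3]; p=Rt@H[:3,3]+state['tool_pos']; return K,Rwc.T,-Rwc.T@p
def ray(C,uv):
    K,R,t=C; o=-R.T@t; d=R.T@np.linalg.inv(K)@np.array([uv[0],uv[1],1.]); return o,d/np.linalg.norm(d)
def plane(C,uv,z):
    o,d=ray(C,uv); return o+d*(z-o[2])/d[2]
def tri(C1,u1,C2,u2):
    o1,d1=ray(C1,u1);o2,d2=ray(C2,u2)
    s=np.linalg.lstsq(np.c_[d1,-d2],o2-o1,rcond=None)[0]
    a,b=o1+d1*s[0],o2+d2*s[1]; return (a+b)/2,np.linalg.norm(a-b)
def proj(C,X):
    K,R,t=C; p=K@(R@np.asarray(X,float)+t); return p[:2]/p[2]
E
python3 - <<'E'
from h import *
T=cam('top');S=cam('side')
z1=lambda u,v:(365+(u+.5)/6-.5,150+(v+.5)/6-.5)
z2=lambda u,v:(310+(u+.5)/5-.5,235+(v+.5)/5-.5)
z3=lambda u,v:(205+u/4.4,150+v/4.4)
z3b=lambda u,v:(275+(u-400)/4.4,120+v/4.4)
# bar top ends
for a in [(238,318),(318,293),(278,305)]: print('bar',plane(T,z1(*a),118))
# bar side view
for a in [(250,162),(292,258),(270,210)]: print('bar side',plane(S,z2(*a),112))
print(tri(T,z1(278,305),S,z2(272,205)))
for n,a in dict(sock=(395,290),sq=(290,440),rnd=(235,188)).items(): print(n,plane(T,z1(*a),66))
# cover edge: near left,right corner; rail ends
for a in [(68,330),(452,413)]: print('cover',plane(T,z1(*a),82))
for a in [(127,53),(510,152)]: print('rail',plane(T,z1(*a),88))
print('spindle',plane(T,z3(179,231),86), 'seat',plane(T,z3(187,236),50))
cs=[(93,184),(231,136),(283,287),(143,336)]
P=[plane(T,z3(*a),42) for a in cs];print(np.round(P,1),np.mean(P,0))
P=[plane(S,z3b(*a),42) for a in [(470,147),(607,92),(688,167),(547,227)]];print(np.round(P,1),np.mean(P,0))
E
```

```text
bar [ 564.8607143  -264.72014683  118.        ]
bar [ 581.02881512 -311.78469732  118.        ]
bar [ 573.23935463 -288.24206869  118.        ]
bar side [ 570.16322532 -262.11496772  112.        ]
bar side [ 575.82162067 -324.77488821  112.        ]
bar side [ 572.5400274  -293.93441937  112.        ]
(array([ 574.42558146, -289.80301599,  110.05705455]), np.float64(0.758558800012754))
sock [ 589.73603302 -369.35006166   66.        ]
sq [ 496.20843884 -306.16850721   66.        ]
rnd [ 649.98874265 -270.97135397   66.        ]
cover [ 558.18033947 -168.37199211   82.        ]
cover [ 514.4267328  -400.32071811   82.        ]
rail [ 727.8763919 -200.616653    88.       ]
rail [ 673.32003194 -433.20867402   88.        ]
spindle [552.24307176 304.64740075  86.        ] seat [551.30709655 304.61570136  50.        ]
[[594.1 388.2  42. ]
 [638.5 272.4  42. ]
 [511.  222.9  42. ]
 [466.2 339.5  42. ]] [552.46605224 305.74791721  42.        ]
[[468.3 341.5  42. ]
 [595.6 390.3  42. ]
 [641.4 274.8  42. ]
 [514.1 226.2  42. ]] [554.83252361 308.20387737  42.        ]
```

```bash
cat >> h.py <<'E'
def rel(pos,yaw):
    s=arm.read_state(); Rt=Rn.from_euler('xyz',s['ee_rot'],degrees=True).as_matrix()
    d=Rt.T@(np.array(pos,float)-s['tool_pos']); dy=-((yaw-s['ee_rot'][2]+180)%360-180)
    print('t %.2f'%s['t'],'pos',np.round(s['tool_pos'],1),'rot',np.round(s['ee_rot'],2),'F',np.round(s['force'],1),'w %.1f'%s['grip_width']); print('ROW',np.round(d,1),round(dy,1))
E
python3 -c "
from h import *
rel((550,305,235),110.8)
T=cam('top')
for n,p in dict(offcut=(344,239),collar=(311,245),tin=(327,165),black=(386,260),brush=(187,240),hammerhead=(302,160)).items(): print(n,plane(T,p,15)[:2].round())
"
```

```text
t 0.15 pos [131.6 533.8 238.3] rot [-1.7994e+02 -1.0000e-02  1.6615e+02] F [-0.1 -0.1 -0.6] w 88.3
ROW [-461.  -122.     3.3] 55.3
offcut [431. -58.]
collar [405.  65.]
tin [711.  14.]
black [ 357. -217.]
brush [410. 533.]
hammerhead [728. 110.]
```

>>> servo_tool:
  rows: "-461 -122 3 55;-461 -122 3 55;-461 -122 3 55;-461 -122 3 55;-461 -122 3 55;-461 -122 3 55;-461 -122 3 55;-461 -122 3 55;-461 -122 3 55;-461 -122 3 55"

```text
t: 0.98
tool_pos: [498.7, 332.4, 235.5]
ee_rot: [-179.9, 0.0, 111.1]
force: [-0.0, 1.5, 0.6]
grip_width: 88.1
```

```bash
python3 -c "
from h import *
rel((550,305,235),110.8)"
```

```text
t 0.98 pos [498.7 332.4 235.5] rot [-1.7993e+02  4.0000e-02  1.1111e+02] F [-0.   1.5  0.6] w 88.1
ROW [-44.1  38.    0.5] 0.3
```

>>> servo_tool:
  rows: "-44 38 0 0;-44 38 0 0;-44 38 0 0;-44 38 0 0;-44 38 0 0"

```text
t: 1.4
tool_pos: [549.1, 305.7, 235.4]
ee_rot: [-179.9, 0.0, 111.2]
force: [0.7, -0.2, 0.1]
grip_width: 87.8
```

```bash
python3 -c "
from h import *
import pickle
s=arm.read_state(); pickle.dump(s,open('pics/s1.pkl','wb')); snap('wrist','w1.png'); rel((550,305,235),110.8)"
```

```text
t 1.45 pos [548.8 306.  235.7] rot [-1.7991e+02  3.0000e-02  1.1119e+02] F [-0.2 -0.1 -0.1] w 88.3
ROW [-1.3  0.7  0.7] 0.4
```

View pics/w1.png

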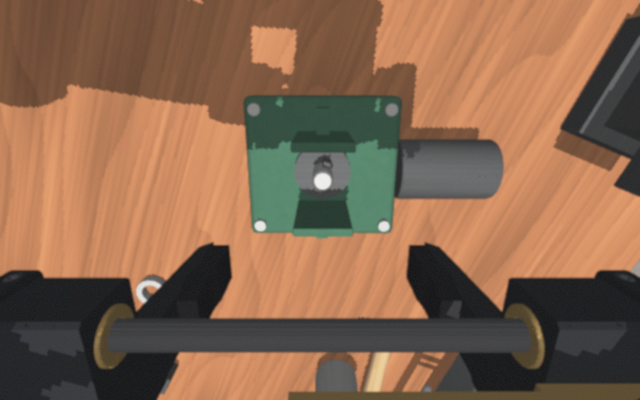

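The wrist view shows the twister with the spindle tip at (322,181), the bolts at (253,110), (391,110), (383,226) and (260,226), and the motor to the right. I'll refine these points and zoom in for the keys.

```bash
python3 -c "
from h import *
import pickle
s=pickle.load(open('pics/s1.pkl','rb')); W=cam('wrist',s); T=cam('top')
im=cv2.imread('pics/w1.png'); g=im.max(2)
m=(im.min(2)>200).astype(np.uint8); n,l,st,c=cv2.connectedComponentsWithStats(m[:240])
for i in range(1,n):
  if st[i,4]>15: print(st[i],c[i])
cv2.imwrite('pics/z4.png',cv2.resize(im[85:250,235:415],None,fx=4.4,fy=3.6,interpolation=cv2.INTER_CUBIC))
tip=plane(W,(322.3,181),86);print('tip',tip, 'top', tri(W,(322.3,181),T,(205+179/4.4,150+231/4.4)))
P=[plane(W,u,44) for u in [(253,110),(391,110),(383,226),(260,226)]];P=np.array(P);print(P.round(1),P.mean(0))
for i,j in((0,1),(3,2)): d=P[j]-P[i];print(np.degrees(np.arctan2(d[1],d[0])),np.hypot(*d[:2]))
for i,j in((0,3),(1,2)): d=P[i]-P[j];print(np.degrees(np.arctan2(d[1],d[0]))-90,np.hypot(*d[:2]))
print(plane(W,(322,171),50))
"
```

```text
[315 174  16  15 198] [322.30808081 180.8989899 ]
[255 222  10   9  72] [259.69444444 225.75      ]
[379 222  10   9  72] [383.47222222 225.97222222]
tip [551.37801108 306.97036836  86.        ] top (array([552.32607047, 305.6357099 ,  80.72848437]), np.float64(0.7433669198972009))
[[465.3 339.4  44. ]
 [592.9 388.8  44. ]
 [637.6 272.4  44. ]
 [510.3 223.   44. ]] [551.52914883 305.89399028  44.        ]
21.15979470791904 136.83107363968168
21.195335149947834 136.6052638352379
21.13117506625906 124.80613064715833
21.02740897051946 124.72171207436797
[551.11933075 307.6412046   50.        ]
```

View pics/z4.png

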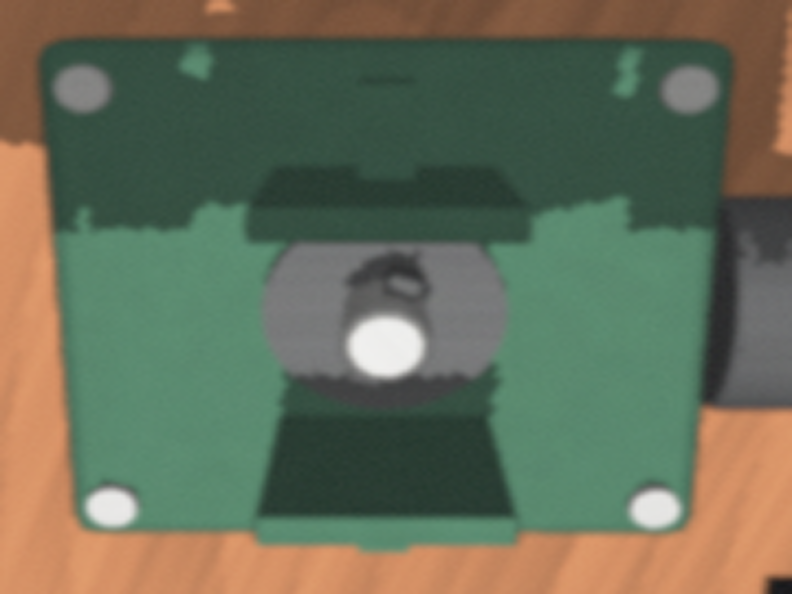

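```bash
python3 -c "
from h import *
import pickle
s=pickle.load(open('pics/s1.pkl','rb')); W=cam('wrist',s)
c=np.array([551.4,306.5,0])
for z in (70,):
  print(proj(W,[*c[:2],z]))
  for uv in [(405,285),(425,292),(388,280),(400,275)]:
    p=plane(W,(235+uv[0]/4.4-.4,85+uv[1]/3.6-.4),z)-c; print(uv,np.hypot(*p[:2]),np.degrees(np.arctan2(p[1],p[0])))
rel((566,-290,215),102)
im=cv2.imread('pics/w1.png')
cv2.imwrite('pics/z5.png',cv2.resize(im[145:195,300:345],None,fx=12,fy=12,interpolation=cv2.INTER_CUBIC))
"
```

```text
[322.00288352 177.05568193]
(405, 285) 13.935510687304038 92.62367827052984
(425, 292) 14.342137105613679 73.16232653446825
(388, 280) 14.589688259871895 108.39153264303432
(400, 275) 16.272721458476937 99.39274552526045
t 1.45 pos [548.8 306.  235.7] rot [-1.7991e+02  3.0000e-02  1.1119e+02] F [-0.2 -0.1 -0.1] w 88.3
ROW [-561.9 -199.4   21.2] 9.2
```

View pics/z5.png

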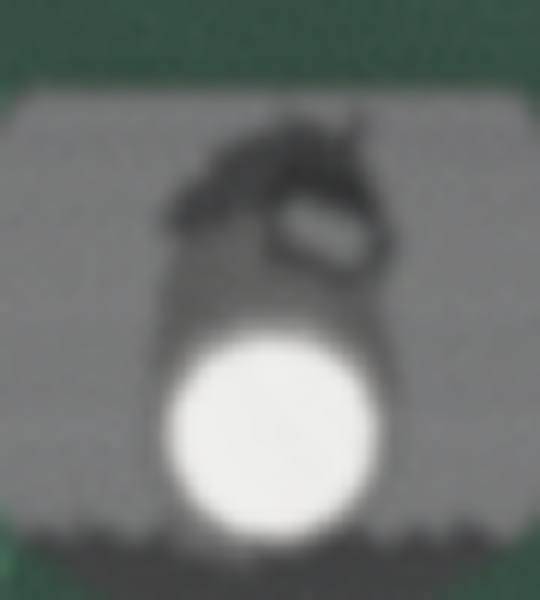

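The key's top face shows at about (327,164), which puts the keys along roughly 92° in the world. The spindle is near (551.5,306.5). Next is the carousel.

>>> servo_tool:
  rows: "-562 -199 21 9;-562 -199 21 9;-562 -199 21 9;-562 -199 21 9;-562 -199 21 9;-562 -199 21 9;-562 -199 21 9;-562 -199 21 9;-562 -199 21 9;-562 -199 21 9"

```text
t: 2.28
tool_pos: [560.9, -111.6, 221.9]
ee_rot: [-180.0, 0.1, 102.3]
force: [0.9, 0.1, -0.2]
grip_width: 87.9
```

```bash
python3 -c "
from h import *
rel((566,-290,215),102)"
```

```text
t 2.28 pos [ 560.9 -111.6  221.9] rot [-1.7995e+02  5.0000e-02  1.0230e+02] F [ 0.9  0.1 -0.2] w 87.9
ROW [-175.4  -33.     7.1] 0.3
```

>>> servo_tool:
  rows: "-175 -33 7 0;-175 -33 7 0;-175 -33 7 0;-175 -33 7 0;-175 -33 7 0;-175 -33 7 0;-175 -33 7 0;-175 -33 7 0"

```text
t: 2.95
tool_pos: [566.2, -287.4, 215.5]
ee_rot: [-180.0, 0.0, 102.4]
force: [-0.9, -0.4, -0.5]
grip_width: 88.2
```

```bash
python3 -c "
from h import *
import pickle
s=arm.read_state(); pickle.dump(s,open('pics/s2.pkl','wb')); snap('wrist','w2.png'); rel((566,-290,215),102)"
```

```text
t 3.00 pos [ 566.2 -287.4  215.6] rot [-1.7997e+02  6.0000e-02  1.0244e+02] F [-0.8 -0.6  0.2] w 88.0
ROW [-2.5 -0.8  0.7] 0.4
```

View pics/w2.png

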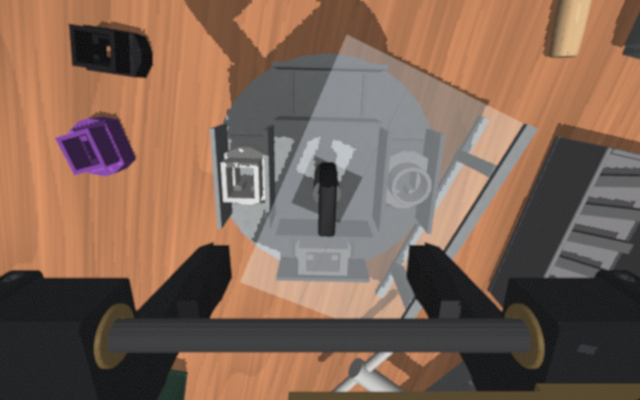

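The bar is black, from (327,165) to (327,237) in the image and nearly vertical. The square piece is on the left at (243,180), the socket at the bottom (323,258) and the round piece on the right (408,185). Now for precise angles.

```bash
python3 -c "
from h import *
import pickle
s=pickle.load(open('pics/s2.pkl','rb')); W=cam('wrist',s)
im=cv2.imread('pics/w2.png')
m=(im[150:245,300:355].max(2)<60).astype(np.uint8); n,l,st,c=cv2.connectedComponentsWithStats(m)
i=1+np.argmax(st[1:,4]); print(st[i],c[i])
for r in range(10,95,6):
  x=np.where(l[r]==i)[0]; 
  if len(x): print(r+150,x.min()+300,x.max()+300)
cv2.imwrite('pics/z6.png',cv2.resize(im[20:330,200:560],None,fx=2.2,fy=1.9,interpolation=cv2.INTER_CUBIC))
cv2.imwrite('pics/z6b.png',cv2.resize(im[150:290,280:370],None,fx=5,fy=4,interpolation=cv2.INTER_CUBIC))
P={k:plane(W,u,82)[:2] for k,u in dict(a=(348,36),b=(241,283)).items()};print(P)
d=P['a']-P['b'];print(np.degrees(np.arctan2(d[1],d[0]))-90,np.hypot(*d))
"
```

```text
[  14   12   25   74 1281] [26.51678376 46.8696331 ]
166 317 334
172 316 336
178 315 336
184 314 338
190 319 335
196 319 335
202 319 335
208 319 335
214 319 335
220 319 335
226 319 334
232 319 333
{'a': array([ 561.76703012, -165.29175572]), 'b': array([ 512.68710175, -400.26202743])}
-11.798149773360109 240.04138800676085
```

View pics/z6.png

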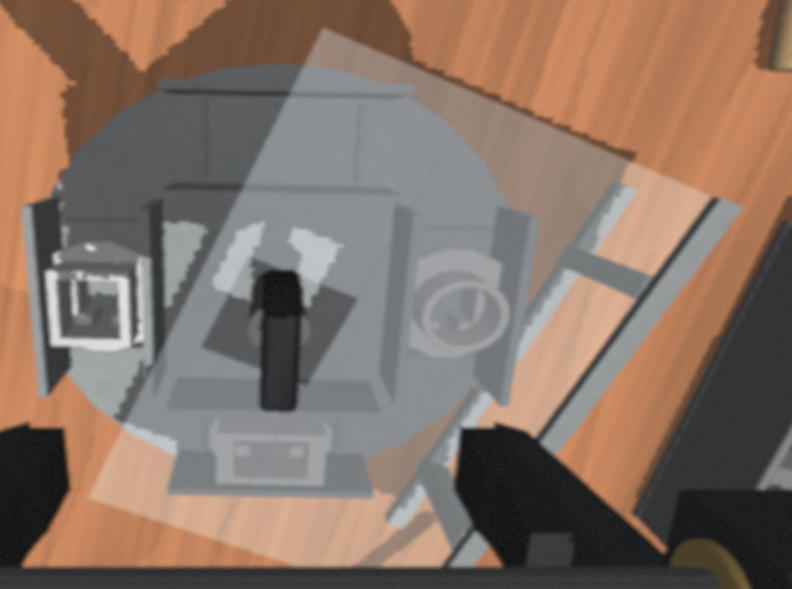

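View pics/z6b.png

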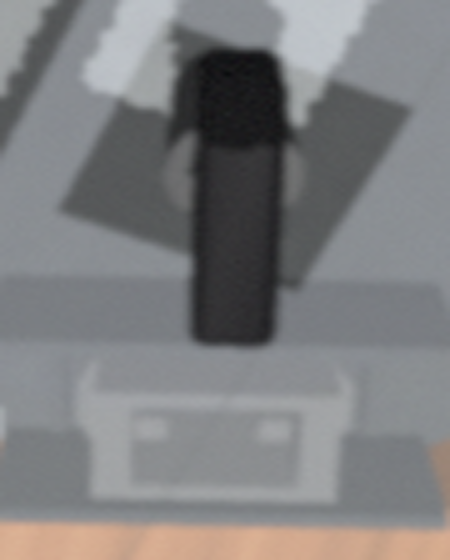

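```bash
python3 -c "
from h import *
import pickle
s=pickle.load(open('pics/s2.pkl','rb')); W=cam('wrist',s)
a=plane(W,(327.2,187),122);b=plane(W,(326.3,235.4),122);d=a-b;print(a,b,(a+b)/2,np.linalg.norm(d),np.degrees(np.arctan2(d[1],d[0])))
# hole at z82 corners
H=[plane(W,(280+u/5,150+v/4),82)[:2] for u,v in [(60,208),(412,105),(295,290),(178,25)]];print(H)
print('holec',(H[0]+H[1])/2,(H[2]+H[3])/2)
# wall top edges of the round bay/ square bay & boss of socket
sk=[plane(W,(280+u/5,150+v/4),66)[:2] for u,v in [(90,500),(340,500)]];d=sk[1]-sk[0];print(sk,np.hypot(*d),np.degrees(np.arctan2(d[1],d[0])))
rel((574.5,-290,93),102.3)
"
```

```text
[ 569.55643172 -275.32807325  122.        ] [ 577.82015211 -314.64189876  122.        ] [ 573.68829192 -294.984986    122.        ] 40.17295048881822 101.87068999713685
[array([ 545.43293845, -307.19434116]), array([ 601.04216867, -270.51754385]), array([ 591.29117448, -317.45405243]), array([ 557.30018656, -262.03148057])]
holec [ 573.23755356 -288.8559425 ] [ 574.29568052 -289.7427665 ]
[array([ 566.3574916 , -389.35869598]), array([ 616.39143355, -378.32652425])] 51.23577031485899 12.434399765068504
t 3.00 pos [ 566.2 -287.4  215.6] rot [-1.7997e+02  6.0000e-02  1.0244e+02] F [-0.8 -0.6  0.2] w 88.0
ROW [ -4.2   7.6 122.6] 0.1
```

>>> servo_tool:
  rows: "-4 7 40 0;-4 7 80 0;-4 7 110 0;-4 7 121 0;-4 7 121 0;-4 7 121 0"

```text
t: 3.5
tool_pos: [574.6, -289.4, 96.2]
ee_rot: [180.0, 0.1, 102.5]
force: [1.1, 0.3, 0.5]
grip_width: 88.0
```

>>> servo_tool:
  rows: "0 0 0 0;0 0 0 0;0 0 0 0;0 0 0 0;0 0 0 0;0 0 0 0"
  claw: 1
  grip_force: 25

```text
t: 4.0
tool_pos: [574.7, -289.5, 96.4]
ee_rot: [179.9, 0.1, 102.5]
force: [0.2, -0.3, 0.4]
grip_width: 50.1
```

```bash
python3 -c "
from h import *
rel((574,-290,94),-11.8)"
```

```text
t 4.00 pos [ 574.7 -289.5   96.4] rot [1.7995e+02 1.4000e-01 1.0250e+02] F [ 0.2 -0.3  0.4] w 50.1
ROW [-0.4 -0.8  2.4] 114.3
```

>>> servo_tool:
  rows: "0 0 0 0;0 0 0 0;0 0 0 0;0 0 0 0;0 0 0 0;0 0 0 0;0 0 0 0;0 0 0 0"

```text
t: 4.67
tool_pos: [573.4, -289.7, 96.3]
ee_rot: [-179.9, 0.1, 102.5]
force: [-6.6, -1.7, 1.8]
grip_width: 13.7
```

>>> servo_tool:
  rows: "0 0 0 5;0 0 0 11;0 0 0 17;0 0 0 23;0 0 0 29;0 0 0 35;0 0 0 41;0 0 0 47;0 0 0 53;0 0 0 58"

```text
t: 5.5
tool_pos: [573.2, -289.7, 96.3]
ee_rot: [-180.0, 0.2, 44.2]
force: [-1.4, 0.8, 0.2]
grip_width: 13.8
```

```bash
python3 -c "
from h import *
rel((573.6,-290,94),-11.8)"
```

```text
t 5.50 pos [ 573.2 -289.7   96.3] rot [-1.7999e+02  1.7000e-01  4.4190e+01] F [-1.4  0.8  0.2] w 13.8
ROW [0.1 0.5 2.3] 56.0
```

>>> servo_tool:
  rows: "0 0 0 6;0 0 0 12;0 0 0 18;0 0 0 24;0 0 0 30;0 0 0 36;0 0 0 42;0 0 0 48;0 0 0 54;0 0 0 56"

```text
t: 6.33
tool_pos: [573.2, -289.5, 96.4]
ee_rot: [179.9, 0.1, -12.2]
force: [-0.2, 0.5, 0.9]
grip_width: 13.8
```

>>> servo_tool:
  rows: "0 0 0 0;0 0 0 0;0 0 0 0;0 0 0 0;0 0 0 0;0 0 0 0"
  claw: 0

```text
t: 6.83
tool_pos: [573.2, -289.5, 96.3]
ee_rot: [179.9, 0.1, -12.1]
force: [0.6, -0.2, 0.0]
grip_width: 51.9
```

```bash
python3 -c "
from h import *
rel((496,-273.5,190),-11.8)"
```

```text
t 6.83 pos [ 573.2 -289.5   96.3] rot [ 1.799e+02  1.200e-01 -1.213e+01] F [ 0.6 -0.2  0. ] w 51.9
ROW [-79.    0.7 -93.5] -0.3
```

>>> servo_tool:
  rows: "0 0 -40 0;0 0 -80 0;-30 0 -94 0;-60 0 -94 0;-79 0 -94 0;-79 0 -94 0;-79 0 -94 0"

```text
t: 7.42
tool_pos: [495.9, -272.9, 191.1]
ee_rot: [179.9, 0.1, -12.2]
force: [0.3, 0.6, -0.1]
grip_width: 87.9
```

```bash
python3 -c "
from h import *
import pickle
s=arm.read_state(); pickle.dump(s,open('pics/s3.pkl','wb')); snap('wrist','w3.png'); rel((496,-273.5,190),-11.8)"
```

```text
t 7.47 pos [ 496.5 -273.1  190.8] rot [ 1.7988e+02  7.0000e-02 -1.2140e+01] F [-0.   0.5  0.4] w 88.1
ROW [-0.4  0.5  0.8] -0.3
```

View pics/w3.png

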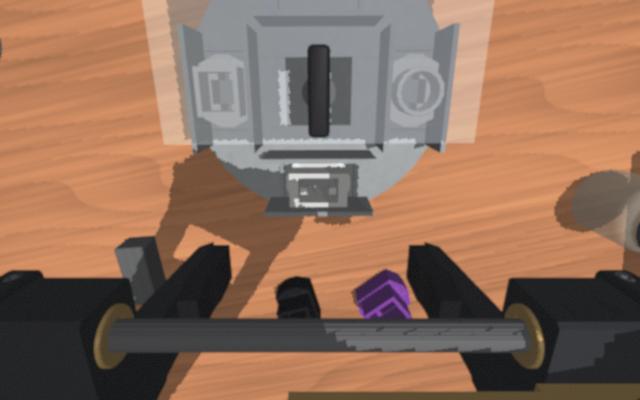

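The socket is now out at the open side, its boss around (320,187), with the cover edge at row 143. I'll measure the boss top.

```bash
python3 -c "
from h import *
import pickle
s=pickle.load(open('pics/s3.pkl','rb')); W=cam('wrist',s)
im=cv2.imread('pics/w3.png')
cv2.imwrite('pics/z7.png',cv2.resize(im[135:225,255:385],None,fx=6,fy=6,interpolation=cv2.INTER_CUBIC))
print(proj(W,(495,-273.2,66)))
"
```

```text
[318.98452936 188.75633656]
```

View pics/z7.png

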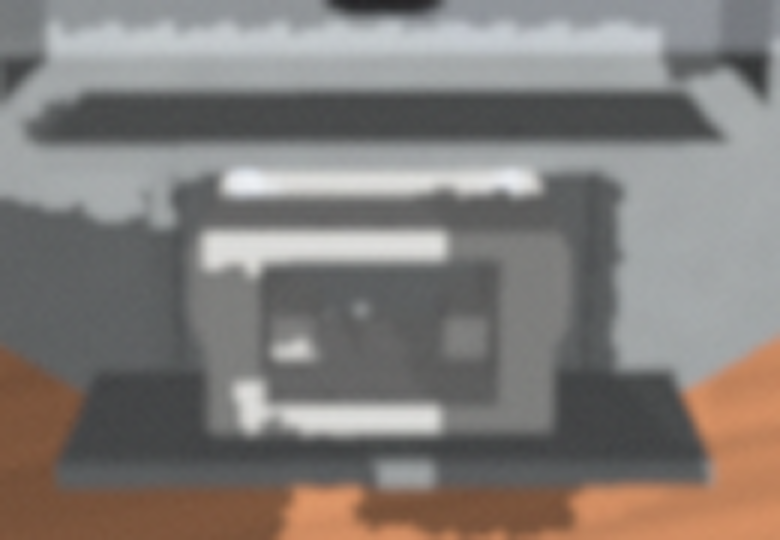

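```bash
python3 -c "
from h import *
import pickle
s=pickle.load(open('pics/s3.pkl','rb')); W=cam('wrist',s)
f=lambda u,v:plane(W,(255+u/6-.4,135+v/6-.4),66)[:2]
c=[f(203,230),f(555,230),f(553,435),f(207,435)]
print(np.round(c,1),np.mean(c,0))
for a,b in((3,2),(0,3)): d=c[b]-c[a];print(np.hypot(*d),np.degrees(np.arctan2(d[1],d[0])))
m=np.mean(c,0)
rel((*m,46),-11.8)
"
```

```text
[[ 514.1 -250.9]
 [ 503.6 -299.4]
 [ 473.5 -293.4]
 [ 484.1 -244.1]] [ 493.84224314 -271.95967023]
50.44257251221659 -102.21253570597456
30.724425707930987 167.27029822955197
t 7.47 pos [ 496.5 -273.1  190.8] rot [ 1.7988e+02  7.0000e-02 -1.2140e+01] F [-0.   0.5  0.4] w 88.1
ROW [ -2.7  -0.8 144.8] -0.3
```

>>> servo_tool:
  rows: "-2 -1 40 0;-2 -1 80 0;-2 -1 115 0;-2 -1 130 0;-2 -1 138 0;-2 -1 143 0;-2 -1 143 0;-2 -1 143 0"

```text
t: 8.13
tool_pos: [495.3, -272.4, 48.6]
ee_rot: [179.8, -0.0, -12.1]
force: [-0.8, 0.6, 0.8]
grip_width: 88.1
```

>>> servo_tool:
  rows: "0 0 0 0;0 0 0 0;0 0 0 0;0 0 0 0;0 0 0 0;0 0 0 0;0 0 0 0;0 0 0 0"
  claw: 1
  grip_force: 30

```text
t: 8.8
tool_pos: [495.3, -272.4, 48.8]
ee_rot: [179.8, -0.0, -12.1]
force: [-0.4, -0.1, 1.3]
grip_width: 49.2
```

```bash
python3 -c "
from h import *
rel((494,-272.0,160),-11.8)"
```

```text
t 8.80 pos [ 495.3 -272.4   48.8] rot [ 1.7982e+02 -3.0000e-02 -1.2130e+01] F [-0.4 -0.1  1.3] w 49.2
ROW [  -1.3    0.2 -111.2] -0.3
```

>>> servo_tool:
  rows: "0 0 0 0;0 0 0 0;0 0 -10 0;0 0 -25 0;0 0 -50 0;0 0 -80 0;0 0 -110 0;0 0 -130 0;0 0 -130 0"

```text
t: 9.55
tool_pos: [496.4, -272.8, 183.2]
ee_rot: [179.6, -0.4, -12.1]
force: [1.1, -0.7, -3.5]
grip_width: 49.7
```

```bash
python3 -c "
from h import *
snap('wrist','w4.png')
rel((540,60,160),-12)"
```

```text
t 9.60 pos [ 495.7 -272.3  180.4] rot [179.73  -0.21 -12.12] F [ 0.4 -0.1 -3.7] w 50.0
ROW [ -26.5 -334.2   18.7] -0.1
```

View pics/w4.png

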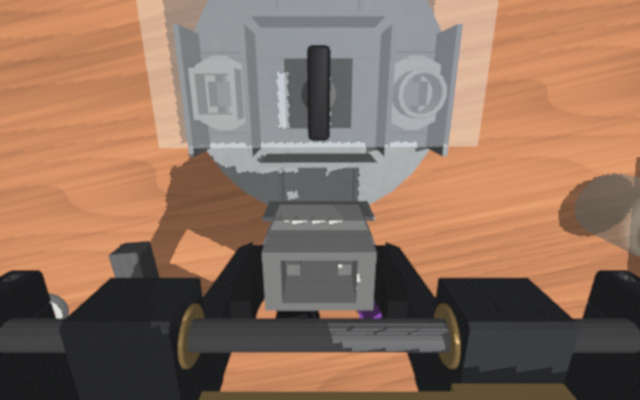

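The socket is held, its boss centred at (320,278). I'll carry it to the bench at (540,60).

>>> servo_tool:
  rows: "-26 -334 19 -14;-26 -334 19 -14;-26 -334 19 -14;-26 -334 19 -14;-26 -334 19 -14;-26 -334 19 -14;-26 -334 19 -14;-26 -334 19 -14;-26 -334 19 -14;-26 -334 19 -14"

```text
t: 10.43
tool_pos: [539.4, 61.9, 157.6]
ee_rot: [179.7, 0.1, 2.1]
force: [-0.5, -0.4, -3.9]
grip_width: 49.6
```

```bash
python3 -c "
from h import *
rel((540,60,36),2)"
```

```text
t 10.43 pos [539.4  61.9 157.6] rot [1.7972e+02 9.0000e-02 2.1000e+00] F [-0.5 -0.4 -3.9] w 49.6
ROW [  0.7   1.3 121.6] 0.1
```

>>> servo_tool:
  rows: "0 0 35 0;0 0 70 0;0 0 100 0;0 0 115 0;0 0 121 0;0 0 121 0;0 0 124 0;0 0 125 0"

```text
t: 11.1
tool_pos: [539.8, 60.8, 33.3]
ee_rot: [179.7, -0.0, 2.1]
force: [-0.3, -0.4, -2.6]
grip_width: 49.6
```

>>> servo_tool:
  rows: "0 0 1 0;0 0 1.5 0;0 0 2 0;0 0 2.5 0"

```text
t: 11.43
tool_pos: [539.9, 60.8, 31.1]
ee_rot: [179.7, -0.0, 2.1]
force: [0.1, 0.6, -3.5]
grip_width: 49.7
```

>>> servo_tool:
  rows: "0 0 1 0;0 0 1.5 0;0 0 2 0;0 0 2 0"

```text
t: 11.77
tool_pos: [540.0, 60.8, 30.8]
ee_rot: [179.7, -0.1, 2.1]
force: [-5.3, -0.6, 14.2]
grip_width: 49.8
```

Contact with the bench. I'll release, lift and look.

>>> servo_tool:
  rows: "0 0 0 0;0 0 0 0;0 0 0 0;0 0 0 0;0 0 0 0;0 0 0 0;0 0 0 0;0 0 0 0"
  claw: 0

```text
t: 12.43
tool_pos: [540.0, 60.8, 30.7]
ee_rot: [179.7, -0.1, 2.1]
force: [-0.7, 0.9, -0.2]
grip_width: 88.2
```

>>> servo_tool:
  rows: "0 0 -40 0;0 0 -80 0;0 0 -110 0;0 0 -110 -7;0 0 -110 -14;0 0 -110 -21;0 0 -110 -28;0 0 -110 -35;0 0 -110 -42;0 0 -110 -49"

```text
t: 13.27
tool_pos: [539.7, 61.4, 140.6]
ee_rot: [179.7, 0.2, 51.4]
force: [0.0, 0.3, -0.1]
grip_width: 88.2
```

>>> servo_tool:
  rows: "0 0 0 -7;0 0 0 -14;0 0 0 -21;0 0 0 -28;0 0 0 -35;0 0 0 -41;0 0 0 -41;0 0 0 -41"

```text
t: 13.93
tool_pos: [539.7, 61.4, 140.6]
ee_rot: [179.9, 0.3, 92.3]
force: [0.4, -0.3, -0.6]
grip_width: 87.9
```

```bash
python3 -c "
from h import *
import pickle
s=arm.read_state(); pickle.dump(s,open('pics/s5.pkl','wb')); im=snap('wrist','w5.png'); rel((540,61,60),92)
W=cam('wrist',s); print(proj(W,(540,61,48)))
im=cv2.imread('pics/w5.png');u,v=proj(W,(540,61,48)).astype(int);print(u,v)
cv2.imwrite('pics/z8.png',cv2.resize(im[v-60:v+60,u-70:u+70],None,fx=5,fy=5,interpolation=cv2.INTER_CUBIC))
"
```

```text
t 13.98 pos [539.7  61.4 140.6] rot [179.9    0.32  92.24] F [ 0.8 -0.   0.1] w 88.4
ROW [ 0.1  0.2 80.6] 0.2
[319.59490262 201.03609807]
319 201
```

View pics/w5.png

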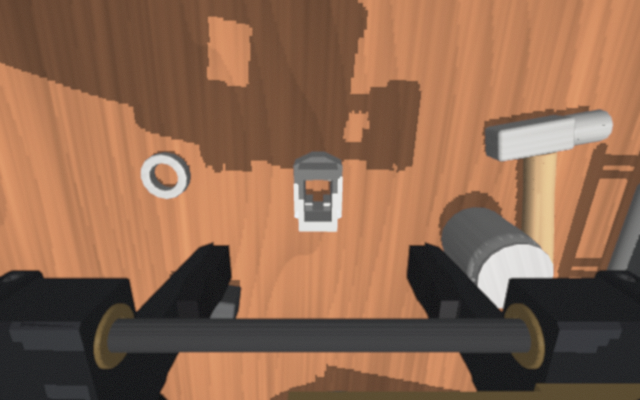

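View pics/z8.png

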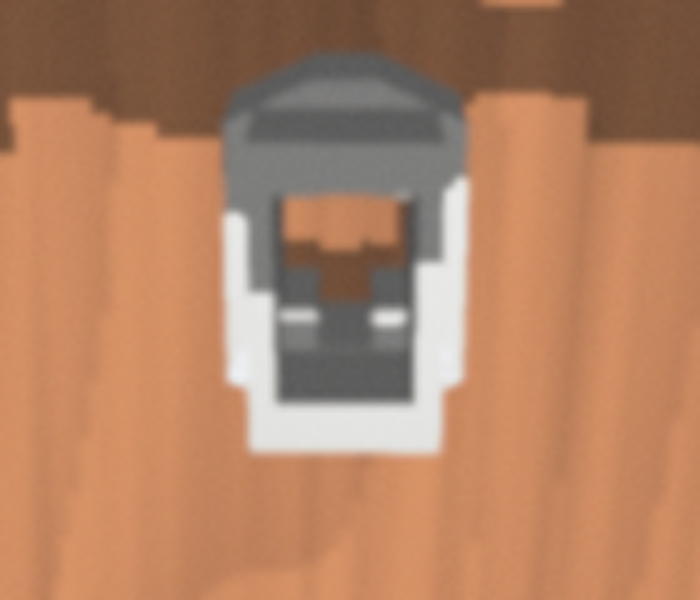

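The socket stands upright on the bench, its boss centred at about (317.5,200.3) and aligned with the jaws. I'll re-grip it along y.

```bash
python3 -c "
from h import *
import pickle
s=pickle.load(open('pics/s5.pkl','rb')); W=cam('wrist',s)
f=lambda u,v:plane(W,(249+u/5-.4,141+v/5-.4),48)[:2]
c=np.array([f(246,143),f(443,143),f(442,453),f(248,453)]);print(c.round(1),c.mean(0))
rel((*c.mean(0),30),92.2)
"
```

```text
[[522.9  85.3]
 [552.   86.5]
 [554.8  36.3]
 [524.1  35.1]] [538.44405903  60.81853407]
t 13.98 pos [539.7  61.4 140.6] rot [179.9    0.32  92.24] F [ 0.8 -0.   0.1] w 88.4
ROW [ 1.000e-01 -1.500e+00  1.106e+02] 0.0
```

>>> servo_tool:
  rows: "0 -1 40 0;0 -1 75 0;0 -1 95 0;0 -1 105 0;0 -1 110 0;0 -1 110 0;0 -1 110 0"

```text
t: 14.57
tool_pos: [539.6, 60.7, 31.6]
ee_rot: [179.8, 0.3, 92.2]
force: [0.2, 0.4, 0.5]
grip_width: 88.5
```

>>> servo_tool:
  rows: "0 0 0 0;0 0 0 0;0 0 0 0;0 0 0 0;0 0 0 0;0 0 0 0;0 0 0 0;0 0 0 0;0 0 0 0;0 0 0 0"
  claw: 1
  grip_force: 30

```text
t: 15.4
tool_pos: [539.5, 60.7, 31.6]
ee_rot: [179.8, 0.3, 92.2]
force: [0.4, 0.2, -1.0]
grip_width: 29.9
```

>>> servo_tool:
  rows: "0 0 0 0;0 0 0 0;0 0 -20 0;0 0 -50 0;0 0 -90 0;0 0 -125 0;0 0 -135 0;0 0 -135 0"

```text
t: 16.07
tool_pos: [540.0, 61.5, 169.2]
ee_rot: [179.5, 0.4, 92.2]
force: [-0.4, 0.5, -2.3]
grip_width: 29.6
```

```bash
python3 -c "
from h import *
import pickle
s=arm.read_state(); pickle.dump(s,open('pics/s6.pkl','wb')); im=snap('wrist','w6.png'); rel((551.5,306.5,170),92)
im=cv2.imread('pics/w6.png')
cv2.imwrite('pics/z9.png',cv2.resize(im[210:330,240:400],None,fx=5,fy=5,interpolation=cv2.INTER_CUBIC))
"
```

```text
t 16.12 pos [539.   61.5 167. ] rot [179.74   0.34  92.2 ] F [-0.1 -0.6 -3.4] w 29.6
ROW [244.3  21.9  -4.4] 0.2
```

View pics/z9.png

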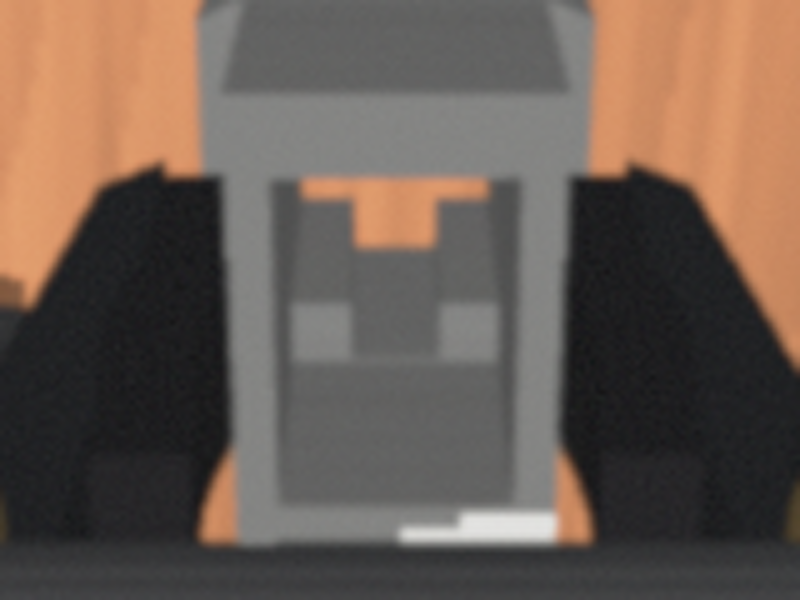

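The socket is held with its bore and keyways clear. I'll move over the spindle.

>>> servo_tool:
  rows: "244 22 -4 0;244 22 -4 0;244 22 -4 0;244 22 -4 0;244 22 -4 0;244 22 -4 0;244 22 -4 0;244 22 -4 0;244 22 -4 0;244 22 -4 0"

```text
t: 16.95
tool_pos: [551.5, 304.9, 168.4]
ee_rot: [179.9, 0.4, 92.1]
force: [0.6, -0.2, -2.3]
grip_width: 30.0
```

```bash
python3 -c "
from h import *
import pickle
s=arm.read_state(); pickle.dump(s,open('pics/s7.pkl','wb')); im=snap('wrist','w7.png'); snap('top','t7.png'); rel((551.5,306.6,130),92)
im=cv2.imread('pics/w7.png')
cv2.imwrite('pics/z10.png',cv2.resize(im[140:330,220:420],None,fx=3.8,fy=3,interpolation=cv2.INTER_CUBIC))
"
```

```text
t 17.05 pos [551.7 304.9 169.2] rot [179.79   0.37  92.11] F [ 0.6 -0.7 -3.5] w 29.7
ROW [ 2.  -0.3 39.2] 0.1
```

View pics/z10.png

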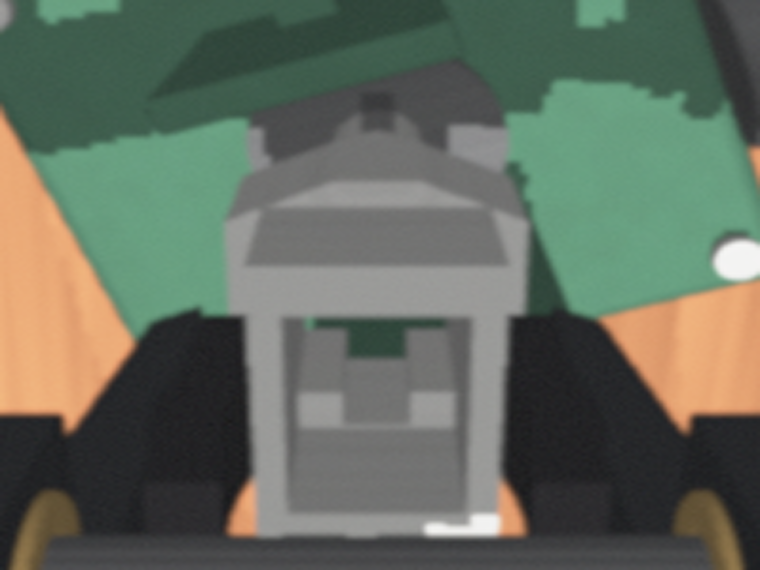

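The key (dark square at col 377) is lined up with the keyway slot (col 376), so the angle and side position look right. Descending.

>>> servo_tool:
  rows: "1.7 0 15 0;1.7 0 30 0;1.7 0 40 0;1.7 0 44 0;1.7 0 47 0;1.7 0 47 0;1.7 0 47 0"

```text
t: 17.63
tool_pos: [552.2, 306.3, 122.8]
ee_rot: [179.7, 0.3, 92.1]
force: [0.3, -0.2, -3.5]
grip_width: 29.6
```

```bash
python3 -c "
from h import *
snap('top','t8.png'); snap('side','d8.png');rel((551.5,306.6,118),92)
a=cv2.imread('pics/t8.png')[170:235,215:280];b=cv2.imread('pics/d8.png')[115:180,280:345]
cv2.imwrite('pics/z11.png',cv2.resize(np.hstack([a,b]),None,fx=6,fy=6,interpolation=cv2.INTER_CUBIC))
"
```

```text
t 17.73 pos [552.2 306.4 122.9] rot [179.72   0.35  92.1 ] F [-0.5 -0.3 -3.3] w 30.2
ROW [ 0.3 -0.7  4.9] 0.1
```

View pics/z11.png

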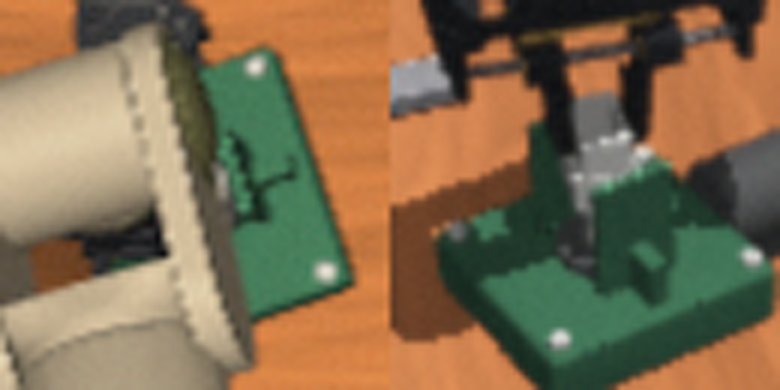

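The top view is blocked by the arm, and the side view shows the socket between the cheeks. I'll go down gently by feel.

>>> servo_tool:
  rows: "0 -0.6 2 0;0 -0.6 4 0;0 -0.6 6 0;0 -0.6 8 0;0 -0.6 8 0"

```text
t: 18.15
tool_pos: [551.4, 306.3, 114.4]
ee_rot: [179.8, 0.4, 92.1]
force: [-0.2, -0.4, -3.6]
grip_width: 29.7
```

>>> servo_tool:
  rows: "0 0 2 0;0 0 4 0;0 0 6 0;0 0 8 0;0 0 8 0"

```text
t: 18.57
tool_pos: [551.3, 306.1, 105.8]
ee_rot: [179.8, 0.4, 92.1]
force: [0.2, 0.3, -3.2]
grip_width: 29.7
```

>>> servo_tool:
  rows: "0 0 2 0;0 0 4 0;0 0 5 0;0 0 6 0;0 0 7 0;0 0 7 0"

```text
t: 19.07
tool_pos: [551.2, 306.1, 98.6]
ee_rot: [179.8, 0.4, 92.1]
force: [-0.8, 0.2, -3.7]
grip_width: 29.6
```

>>> servo_tool:
  rows: "0 0 2 0;0 0 4 0;0 0 6 0;0 0 8 0;0 0 10 0;0 0 10 0"

```text
t: 19.57
tool_pos: [551.2, 306.0, 88.1]
ee_rot: [179.9, 0.4, 92.1]
force: [-0.6, 0.5, -4.3]
grip_width: 29.8
```

>>> servo_tool:
  rows: "0 0 1 0;0 0 2 0;0 0 3 0;0 0 4 0;0 0 5 0;0 0 5 0"

```text
t: 20.07
tool_pos: [551.2, 306.0, 82.9]
ee_rot: [179.9, 0.4, 92.1]
force: [-0.1, 1.0, -4.6]
grip_width: 29.9
```

>>> servo_tool:
  rows: "0 0 0.5 0;0 0 1 0;0 0 1.5 0;0 0 2 0;0 0 2 0"

```text
t: 20.48
tool_pos: [551.2, 305.9, 81.6]
ee_rot: [179.8, 0.4, 92.1]
force: [-2.3, -1.2, 3.4]
grip_width: 29.7
```

Seat contact came at TCP 81.6, where it was predicted. I'll release, open and back off upward.

>>> servo_tool:
  rows: "0 0 0 0;0 0 0 0;0 0 0 0;0 0 0 0;0 0 0 0;0 0 0 0"
  claw: 0.5

```text
t: 20.98
tool_pos: [551.2, 305.9, 81.5]
ee_rot: [179.8, 0.4, 92.1]
force: [-0.3, 0.8, -0.1]
grip_width: 44.1
```

>>> servo_tool:
  rows: "0 0 -10 0;0 0 -25 0;0 0 -45 0;0 0 -70 0;0 0 -100 0;0 0 -125 0;0 0 -125 0;0 0 -125 0"

```text
t: 21.65
tool_pos: [551.1, 306.9, 208.4]
ee_rot: [179.6, 0.3, 92.1]
force: [-0.1, 0.3, 0.4]
grip_width: 43.9
```

```bash
python3 -c "
from h import *
import pickle
s=arm.read_state(); pickle.dump(s,open('pics/s9.pkl','wb')); snap('wrist','w9.png'); snap('side','d9.png'); rel((551.5,306,205),92)
a=cv2.imread('pics/w9.png')[110:260,220:420];b=cv2.imread('pics/d9.png')[115:190,280:380]
cv2.imwrite('pics/z12.png',np.hstack([cv2.resize(a,None,fx=2,fy=2,interpolation=cv2.INTER_CUBIC),cv2.resize(b,None,fx=4,fy=4,interpolation=cv2.INTER_CUBIC)]))
"
```

```text
t 21.75 pos [550.4 306.6 205.9] rot [179.91   0.4   92.1 ] F [ 0.3 -0.1 -0.3] w 44.4
ROW [-0.6  1.   0.9] 0.1
```

View pics/z12.png

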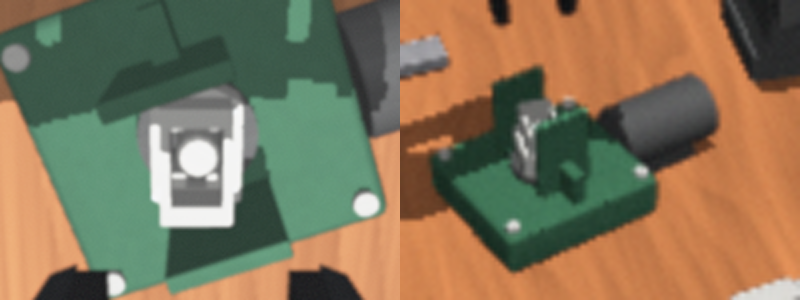

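The wrist view shows the spindle tip showing in the recess and the boss among the cheeks, with the disc down on the seat. As a numeric check I'll measure the boss size at z=98, and I'll look at the carousel and bench as well.

```bash
python3 -c "
from h import *
import pickle
s=pickle.load(open('pics/s9.pkl','rb')); W=cam('wrist',s)
im=cv2.imread('pics/w9.png')[165:235,280:355]
cv2.imwrite('pics/z13.png',cv2.resize(im,None,fx=8,fy=8,interpolation=cv2.INTER_CUBIC))
snap('top','t9.png')
a=cv2.imread('pics/t9.png')[130:280,200:460]; cv2.imwrite('pics/z14.png',cv2.resize(a,None,fx=3,fy=3,interpolation=cv2.INTER_CUBIC))
for z in (98,118):
  print(z,[proj(W,(551.3+a*np.cos(np.radians(92.1))+b*np.sin(np.radians(92.1)),306+a*np.sin(np.radians(92.1))-b*np.cos(np.radians(92.1)),z)).round(1)-[280,165] for a,b in((25,-15),(25,15),(-25,15),(-25,-15))])
"
```

```text
98 [array([19.7, -0.5]), array([57.6, -0.6]), array([56.5, 57.6]), array([20.8, 57.7])]
118 [array([18.4,  5.6]), array([59.2,  5.5]), array([58. , 67.6]), array([19.7, 67.7])]
```

View pics/z13.png

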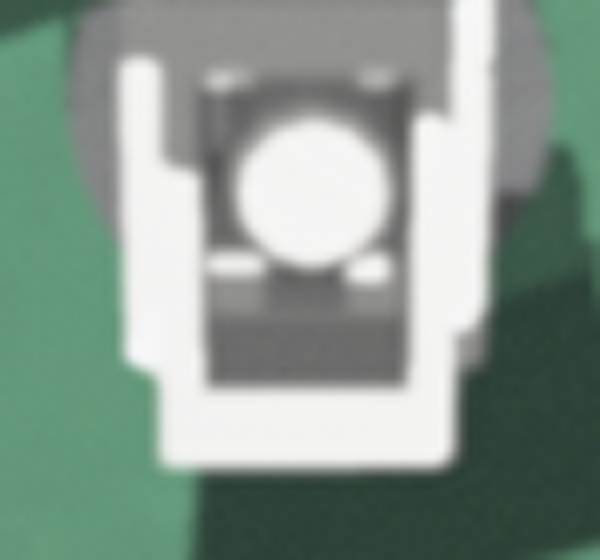

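View pics/z14.png

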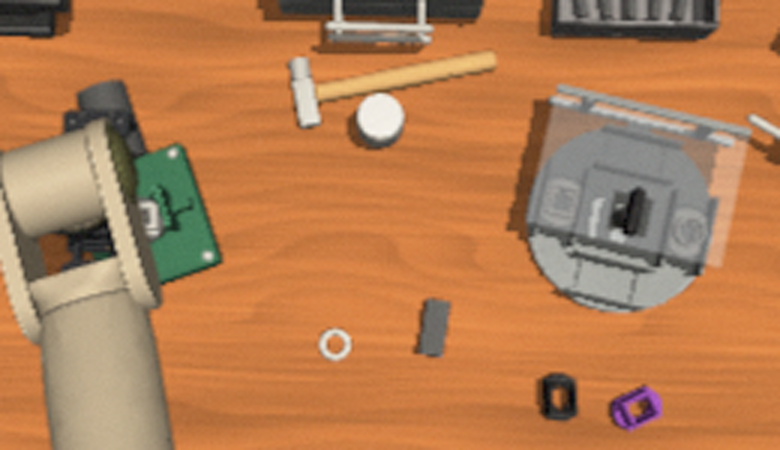

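The boss's near edge lies at row 58.4 of the crop. That fits z=98 (predicted 57.6) and not a socket resting on the keys (67.6). The round and square pieces are still in their bays and the bystanders haven't moved, so I'm handing in.

```bash
python3 -c "
from h import *
print(job.hand_in())"
```

```text
the job is handed in; nothing more can be done
None
```

The socket is on the twister's seat, boss up and fully dropped over the keys, and the job is handed in. It took about 22 s of the 72 s allowed. Hand-in gave no verdict.

**What I did:** I turned the carousel about -114° by its bar and lifted the socket out of the open bay. I stood it on the bench to change to the 30 mm grip. I then lowered it over the spindle with its keyways lined up by eye, at about 92° in the world frame. It slid straight down past the keys, so no turning search was needed.

**Last checks:**
- **Seating:** seat contact came at TCP height 81.6 mm, as predicted for fully home. In the wrist view the boss's top edge was within about 1 pixel of the fully home height, where resting on the keys would have put it about 9 pixels off.
- **One small disagreement:** the boss measured 37.2 pixels wide, between the 35.7 expected at home and the 38.3 expected if it were resting on the keys. I put that down to blurred edges.
- **Position:** the tool released the socket at (551.2, 305.9). The spindle measured about (551.5, 306.5), so they agree to under 1 mm.
- **Rest of the bench:** in the top view the round and square pieces are still in their bays. The hammer, tin, offcut and collar look unmoved. The brush and jar were not in that cropped view, and the arm did not go low near either of them.
- **Robot:** the gripper was open and about 125 mm above the release height, with no contact force.

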